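# Set a clevis pin with the spring striker

### The job

Drive the clevis's hinge pin flush with the spring-fired bench pin setter: set the loose clevis fully home in the nest, flat and square against the anvil with its proud pin facing the striker; draw the striker back by its handle until the sear catches and holds it with your hand off, neither letting it slip back early nor hauling it hard into the rubber stop; then take your hand clear and press the trip lever lightly to fire it. Leave the oil bottle and the tape measure where they are.

Things in the scene. Friction and masses are not known exactly. Their poses are not given: they have to be found in the camera images.
- setter: fixed pin setter on a grey base plate 306x72x12 mm. Origin on the bench plane under the striker's centre line (44 mm up); local x = direction of the blow, z up. Along x: trip lever and sear carrier at the -x end, striker crosshead, barrel (+10 to +64 mm, 41 mm dia, top at 66 mm), nest, anvil (face at +122 mm, 54 wide, top at 60 mm). All heights from the bench
- nest (a point): centre of the nest floor, 12 mm above the bench; axes as the setter's. Pocket 33.6 (x) by 57.6 (y) mm: 0.8 mm play round the clevis foot. Side rails 7 and front stops 6 mm high with sloped lead-ins 3 mm higher; the anvil is the +x wall, its top edge sloped. The striker's 14 mm nose rests at x -27, z 32 mm, 4 mm short of a seated clevis's pin
- clevis: loose aluminium clevis, 0.24 kg; origin at the centre of its underside. Foot 32 (x) x 56 (y) x 10 mm, on it two lugs 10 mm thick, 12 mm apart, 26 mm wide in y, sides upright to 32 mm, round tops to 45 mm. Grip across the 26 mm, fingertips just above the foot. The pin stands proud on its -x face. Seated: origin at nest, axes the same way
- pin (a joint): how far (m) the 8 mm steel hinge pin is driven into the clevis: 0 stands 6 mm proud of the -x face, 0.006 is flush. It runs along the clevis's x at 32 mm height and is tight (about 9 N to shift)
- striker (a joint): draw of the striker (m): 0 at rest, positive drawn along the setter's -x against a spring of 420 N/m without preload (15 N at 36 mm). Fired, it overshoots to -0.010 and swings back to 0. Let go before it is caught, it flies forward and spoils the job
- handle (a point): middle of the striker's handle, 90 mm above the bench, 13 mm behind the setter's origin at rest, moving with the striker: upright black grip from 70 to 110 mm height, 17 to 25 mm dia, thickest near the top, on a steel crosshead 34 mm wide, top at 62 mm. Pinch it, or push it back from the barrel side with shut fingers passing above 68 mm
- stop_pad: rubber stop on the sear carrier; origin at its front face, on the bench plane. The tooth and stop collar sit on a tail screwed to the crosshead, set to another stroke each time and not measured: the sear drops behind the tooth at 28 to 44 mm draw, and 1.5 mm further on the collar meets the pad, which gives 1 mm per 20 N. Over 14 N on the pad damages it
- trip (a point): middle of the top of the trip lever's thumb pad, 82 mm above the bench; pad 20 (x) x 22 (y) mm, sloping up to the rear by 0.3 rad; pivot 31 mm ahead, at 58 mm height, sprung up to its rest. Pressed down it falls about 8 mm until the sear frees the striker, taking 3 to 7 N with the striker hanging on it; end stop at 14 mm. More than 25 N bends it
- bottle: small yellow oil bottle with a black cap, 44 mm diameter, 120 mm tall, upright; bystander; origin at its foot
- measure: yellow and black tape measure standing on its edge, 38 x 82 x 59 mm; bystander; origin at the middle of the underside
Not all that is in view belongs to the job. What is shaped like the clevis but blue is not meant.

How it is judged (in metres and radians):
On the way, in this order (a step that is already met when the one before it is completed fails the run):
1. the clevis stands fully home in the nest, let go, its pin still proud and the striker at rest (horizontal distance between clevis and nest below 0.0025 m and z of clevis in the frame of nest between -0.002 and 0.002 m and angle between the x axis of clevis and the x axis of nest, either way round below 0.06 rad and angle between clevis's own z axis and vertical below 0.04 rad and contact force between the fingers and anything else below 0.3 N and value of joint striker below 0.006 m and value of joint pin below 0.002 m), for 0.2 s.
2. the striker hangs drawn on the sear with the hand off, the clevis home and its pin still proud (horizontal distance between clevis and nest below 0.0025 m and z of clevis in the frame of nest between -0.002 and 0.002 m and angle between the x axis of clevis and the x axis of nest, either way round below 0.06 rad and angle between clevis's own z axis and vertical below 0.04 rad and contact force between the fingers and anything else below 0.3 N and value of joint striker above 0.0255 m and value of joint pin below 0.002 m), for 0.3 s.
3. fired: the pin is driven flush by the blow (value of joint pin above 0.0048 m and value of joint striker below 0.006 m), for 0.1 s.
At the end, for the whole second after the job is handed in: the pin is flush with the clevis (driven at least 4.8 of 6 mm), the clevis still stands home in the nest (within 2.5 mm sideways, 2 mm in height, 0.06 rad square, 0.04 rad upright) and the striker is forward at rest (within 6 mm) (all of step 3 and horizontal distance between clevis and nest below 0.0025 m and z of clevis in the frame of nest between -0.002 and 0.002 m and angle between the x axis of clevis and the x axis of nest, either way round below 0.06 rad and angle between clevis's own z axis and vertical below 0.04 rad and value of joint striker above -0.006 m and linear speed of clevis below 0.02 m/s); the robot touches nothing.
It fails at once if the striker is hauled against the rubber stop with more than 14 N (contact force between stop_pad and anything else above 14 N).
It fails at once if the trip lever is pressed with more than 25 N (contact force between sear and the fingers above 25 N).
It fails at once if a bystander is moved by more than 20 mm (distance of any of bottle, measure from where it was at the start of the episode above 0.02 m).
It also fails if it takes over 61 s, if anything falls off the work surface, if the arm or the gripper's body presses on something with over 40 N, if the wrist force passes 120 N, or if a joint passes its speed limit or range.

### The arm

A 6-joint arm with a two-finger parallel gripper is mounted at the origin on the work surface; the furniture and walls round the work are solid. World frame = base frame: x ahead of the robot, y to its left, z up, the work surface at z = 0. Lengths are in mm, angles in rad, forces in N, time in s.
With the tool pointing down it reaches from about 275 to 750 mm from the base axis. Payload 10.2 kg.
Tool frame: the origin (TCP) lies midway between the tips of the shut fingers; the grasp point (between the pads) lies 19 mm behind it (ctrl.grasp_offset is the distance from the TCP to the grasp point, in mm); z points along the fingers, y is the line along which they close (so a half turn about z gives the same grasp; the last joint's range is limited). The gripper opens to 85 mm and grips with 20 to 120 N. Pads are 22 mm wide; open, the fingers measure 114 mm over their backs; the gripper's body (76 mm by 85 mm) begins 54 mm behind the grasp point. The pads swing forward as they close: fully open they stand 13 mm farther back than shut.
Start: joints at [-1.555, 0.313, 1.498, -0, 1.331, -0.223], TCP at [124.168, -510.111, 198.794] pointing down, gripper open.
Joint ranges: [-2.94, 2.94], [-0.97, 2.17], [0.19, 2.56], [-1.23, 4.37], [0.02, 3.11], [-2.88, 2.88]. Speed limits (rad/s): [2.39, 2.39, 3.01, 3.14, 3.14, 3.14].

### API

Orientations are given as a unit quaternion [w, x, y, z].
In Python, from rig import ctrl, viewer, models gives the robot as it stands. The module is installed in compiled form; this text tells all that it offers.
- The arm moves only by the shell command python3 -m pendant 'ROWS' [OPENING] [FORCE]. ROWS is text: rows parted by semicolons, each of 4 numbers parted by spaces: the shift along the tool's x, y, z in m, then the turn about the tool's z in rad. In form: x y z yaw; .... A call has 1 to 10 rows; each row shifts and turns the commanded pose from where the row before left it, along the tool's axes as they then stand; what a row does not reach is not made up. A row lasts 1/8 s, in which the tool goes at most 62.5 mm and 10.7 degrees, less where a joint would pass 70% of its speed; a pose out of reach is approached as far as the arm can. A call is refused whole if a number of a shift passes 0.0625 or a number of a turn 0.188, either way. A call with a gripper value outside its range is refused whole. OPENING is the opening, from 0 (shut) to 1 (fully open), set as the call begins (- or left out, the last holds). The fingers move at their own pace and stop on an object; FORCE is the grip in N (left out, the last holds). Time passes only in rows, so rows that do not move let the fingers close. It gives the time, the measured TCP pose, the force, the opening and the grip force at its end, in the units of the state.
- ctrl.sense(): the state, without advancing time (a new reading comes with each control period).
- viewer.capture(name): name is "scene" or "top" or "wrist"; returns a dict with "color" (420x560x3 uint8, red, green, blue), "vertical_fov" (degrees; the focal length in pixels is half the picture's height over the tangent of half this angle, whatever the lens; pixels are square), "cx", "cy" (the principal point, pixels), "pose" (4x4, takes a point from camera to world coordinates). Camera axes: x right, y down, z forward; pixel columns grow to the right and rows downward; lengths in mm; the calibration is good to about 2 mm. A picture is of the moment at which its call begins. There is no depth.
- ctrl.finish_job(): hands the job in; it is judged then, once.
Trained networks look in the newest picture that a camera, given by its name, has taken for a name from the list of things; names that differ only in an ending like _2 or _b are one class to them, and where a whole thing is asked for, a point or a joint stands for the part that bears it (a point fixed in the world has none). Each returns a list of dicts, best first, with "p" (0 to 1); they miss things now and then, are a little off and sometimes report something else, mostly with a low value. They report only what shows in the picture. A call takes as long as a camera call. They do not tell look-alikes from the thing itself.
- models.boxes_of(camera, query): "at" ([x, y, z] in mm, in world coordinates, good to about 4 mm: the middle of the surface that is visible of it).
The state is a dict: "time_s": time; "joints": joint angles; "dq": joint speeds; "tau": joint torques, N m; "eef_pos": TCP position; "ee_rot": TCP orientation; "force": force on the tool from outside, world axes, zero at the start; "wrist_torque": the same for the moment, N m; "grip_width": opening from 0.0 (shut) to 1.0 (fully open); "grip_force": force on a finger pad.
Only numpy, scipy, OpenCV 4.12 (cv2) and the standard library are available. Lean on these libraries where they do the work, as an engineer would, in place of code of your own. Each camera call takes 0.05 s, during which the arm holds its last target. There are 200 camera calls.

## Working session

There is one attempt and no reset: what is moved stays moved. The work goes in short steps, Python scripts to look and compute and a shell command to move; the robot and the scene stay as the last step left them, time stands still between calls to the robot, and variables do not carry over. Pictures are saved under pics/ and viewed, at most 10 in all, crops included, and the job is handed in when it is done.

```bash
mkdir -p pics
cat > h.py <<'E'
import numpy as np, cv2
from rig import ctrl, viewer, models
def cap(n,f=None):
    c=viewer.capture(n)
    if f: cv2.imwrite('pics/'+f,c['color'][:,:,::-1])
    return c
def proj(c,p):
    T=np.array(c['pose']);f=210/np.tan(np.radians(c['vertical_fov'])/2)
    q=T[:3,:3].T@(np.array(p,float)-T[:3,3]);return np.array([c['cx']+f*q[0]/q[2],c['cy']+f*q[1]/q[2]])
def ray(c,uv,z):
    T=np.array(c['pose']);f=210/np.tan(np.radians(c['vertical_fov'])/2)
    d=T[:3,:3]@np.array([(uv[0]-c['cx'])/f,(uv[1]-c['cy'])/f,1]);o=T[:3,3]
    return o+d*(z-o[2])/d[2]
E
python3 - <<'E'
from h import *
print(ctrl.sense())
for cam in("scene","top"):
    c=cap(cam,cam+'0.png')
    print(cam,np.round(c['pose'],2).tolist(),c['vertical_fov'])
    for n in ["setter","clevis","pin","striker","stop_pad","trip","handle","bottle","measure"]:
        try:
            print(n,[(round(d['p'],2),np.round(d['at']).tolist(),proj(c,d['at']).round().tolist()) for d in models.boxes_of(cam,n)][:4])
        except Exception as e: print(n,e)
E
```

```text
{'time_s': 0.0, 'joints': array([-1.55542908e+00,  3.13419849e-01,  1.49842096e+00, -1.63888495e-05,
        1.33101533e+00, -2.23414799e-01]), 'dq': array([ 0.00030262, -0.00206564,  0.00021475, -0.00067678,  0.00081482,
        0.00239695]), 'tau': array([-1.21969679e-03, -4.12270939e+01, -2.59748358e+01, -2.11021547e-04,
        4.10325069e-03, -5.09018278e-06]), 'eef_pos': array([ 124.14407985, -509.8057415 ,  198.25660474]), 'ee_rot': array([-6.29154026e-04,  9.92880923e-01,  1.19109502e-01,  5.76820622e-05]), 'force': array([0.63153392, 0.1486158 , 0.07734896]), 'wrist_torque': array([ 0.01863698,  0.01745275, -0.03544496]), 'grip_force': 0.0, 'grip_width': 1.002185079665275}
scene [[-0.56, -0.62, 0.54, -33.33], [-0.83, 0.42, -0.38, 536.91], [0.01, -0.66, -0.75, 836.52], [0.0, 0.0, 0.0, 1.0]] 57.70784564228371
setter [(0.63, [522.0, 170.0, 23.0], [268.0, 221.0])]
clevis [(0.68, [424.0, 200.0, 18.0], [279.0, 252.0])]
pin []
striker [(0.89, [530.0, 147.0, 55.0], [273.0, 208.0])]
stop_pad [(0.5, [523.0, 171.0, 24.0], [267.0, 221.0]), (0.46, [544.0, 82.0, 51.0], [290.0, 196.0])]
tr
[... 268 characters left out ...]
.0, 433.0, 54.0], [192.0, 283.0])]
top [[-0.01, -0.99, 0.11, 366.65], [-1.0, 0.02, 0.02, 144.22], [-0.03, -0.11, -0.99, 1115.67], [0.0, 0.0, 0.0, 1.0]] 53.98937290582255
setter [(0.77, [532.0, 149.0, 15.0], [286.0, 194.0])]
clevis [(0.82, [427.0, 195.0, 16.0], [270.0, 233.0]), (0.77, [397.0, 104.0, 7.0], [304.0, 244.0]), (0.7, [559.0, 33.0, 71.0], [331.0, 180.0])]
pin []
striker [(0.7, [540.0, 139.0, 53.0], [290.0, 189.0])]
stop_pad []
trip [(0.44, [559.0, 32.0, 70.0], [332.0, 180.0])]
handle [(0.68, [536.0, 135.0, 58.0], [291.0, 190.0]), (0.54, [536.0, 149.0, 13.0], [286.0, 193.0])]
bottle [(0.71, [574.0, -100.0, 86.0], [384.0, 172.0])]
measure [(0.61, [451.0, 414.0, 58.0], [184.0, 225.0])]
```

Run:
```python
import cv2,numpy as np
a=cv2.imread('pics/scene0.png')[120:320,160:380];b=cv2.imread('pics/top0.png')[140:290,160:400]
a=cv2.resize(a,(396,360),interpolation=cv2.INTER_CUBIC);a=cv2.resize(cv2.imread('pics/scene0.png')[130:300,170:370],(400,340),interpolation=3)
b=cv2.resize(b,(400,250),interpolation=3)
cv2.imwrite('pics/s.png',cv2.resize(cv2.imread('pics/scene0.png')[130:310,160:400],(800,600),interpolation=3))
cv2.imwrite('pics/t.png',cv2.resize(cv2.imread('pics/top0.png')[120:300,170:410],(800,600),interpolation=3))
```

```text
(no output)
```

View pics/s.png

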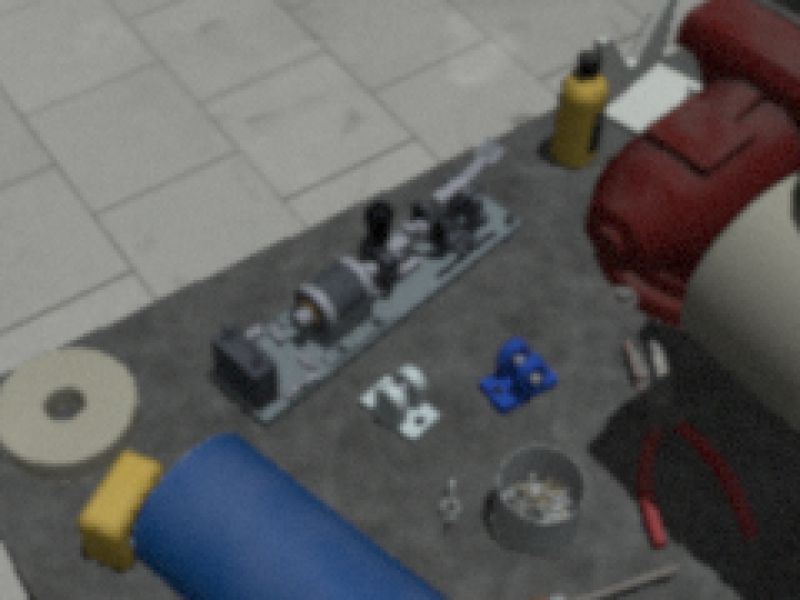

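View pics/t.png

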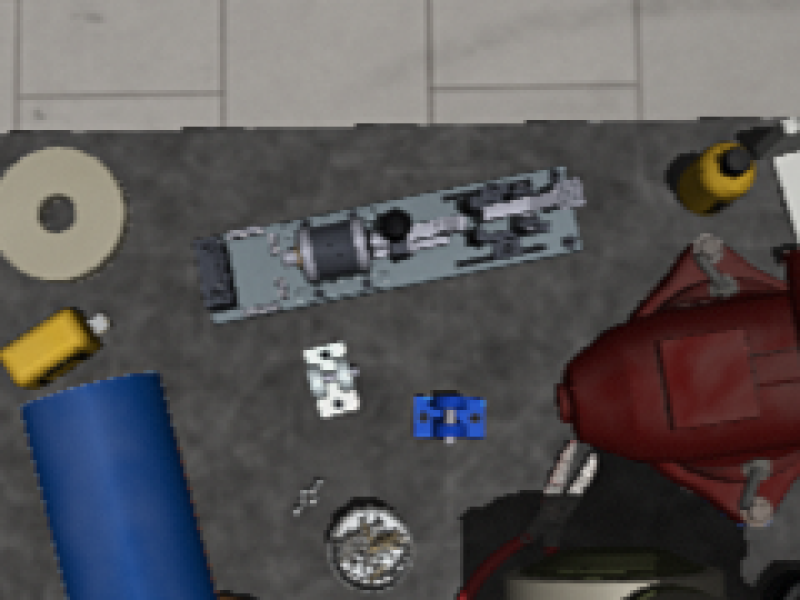

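The silver clevis is at scene px (280,250) / top (269,234). Its only look-alike is the blue one, at scene (315,243) / top (305,245), and its pin faces the trip end (−y). The trip lever at top px (332,180) was also reported as "clevis", wrongly. I'm checking the whole view for tall obstacles before the swing.

View pics/scene0.png

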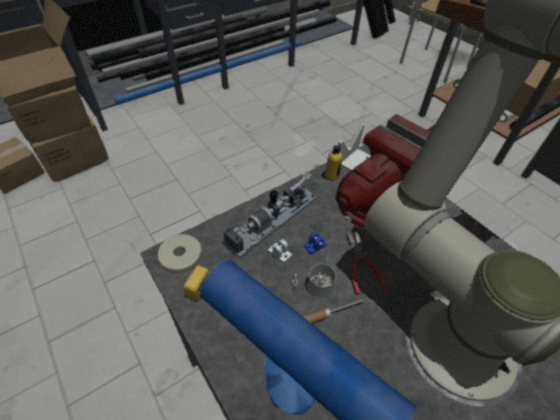

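Run:
```python
from h import *
c=cap('top')
g=lambda u,v:(170+u*.3,120+v*.3)
for n,p,z in [('BR',(565,167),12),('BR2',(581,248),12),('FL',(218,322),12),('anvTopL',(198,236),60),('anvBL',(205,310),60),('anvBR',(236,303),60),('anvTR',(228,235),60),('clev',(331,381),10),('c1',(304,348),10),('c2',(345,343),10),('c3',(358,410),10),('c4',(320,418),10),('pad',(571,192),82)]:
    print(n,ray(c,g(*p),z).round())
w=cap('wrist');print(np.round(w['pose'],3).tolist(),w['vertical_fov'],ctrl.sense()['eef_pos'])
```

```text
BR [596.   3.  12.]
BR2 [530.  -8.  12.]
FL [474. 286.  12.]
anvTopL [537. 296.  60.]
anvBL [479. 290.  60.]
anvBR [484. 266.  60.]
anvTR [537. 272.  60.]
clev [425. 195.  10.]
c1 [452. 217.  10.]
c2 [456. 184.  10.]
c3 [402. 174.  10.]
c4 [396. 205.  10.]
pad [562.   8.  82.]
[[0.237, -0.936, -0.26, 189.294], [-0.971, -0.228, -0.064, -494.624], [0.0, 0.268, -0.963, 373.595], [0.0, 0.0, 0.0, 1.0]] 70.52425010645399 [ 124.18936677 -510.10093936  198.78839157]
```

The scene shows a low vise-like red body at px (385,165) and a blue lamp or tube at (300,330), so I'm swinging high over the vise and staying clear of the tube.

```bash
python3 -m pendant '0 0 -0.06 0;0 0 -0.06 0;0 0 -0.06 0;0.033 -0.044 -0.02 0;0.033 -0.044 0 0;0.033 -0.044 0 0;0.033 -0.044 0 0;0.033 -0.044 0 0;0.033 -0.044 0 0;0.033 -0.044 0 0'
```

```text
time_s: 2.35
eef_pos: [276.0, -154.5, 398.9]
ee_rot: [0.0, 0.993, 0.119, 0.0]
force: [0.9, -0.3, -0.5]
grip_width: 0.999
grip_force: 0.0
```

```bash
python3 -m pendant '0.033 -0.0434 0 0;0.033 -0.0434 0 0;0.033 -0.0434 0 0;0.033 -0.0434 0 0;0.033 -0.0434 0 0;0.033 -0.0434 0 0;0.0315 -0.0434 0 0;0 0 0.02 -0.17;0 0 0.02 -0.17;0 0 0.02 -0.17'; python3 -m pendant '0 0 0.02 -0.17;0 0 0.03 -0.17;0 0 0.03 -0.17;0 0 0.03 -0.17;0 0 0.02 -0.17;0 0 0 -0.17;0 0 0 0'
python3 - <<'E'
from h import *
c=cap('wrist','w1.png');cv2.imwrite('pics/w1b.png',cv2.resize(c['color'][:,:,::-1],(800,600),interpolation=3))
s=ctrl.sense();print(s['eef_pos'],s['ee_rot'],np.round(c['pose'],3).tolist())
for n in ["setter","clevis","trip","handle"]:
    print(n,[(round(d['p'],2),np.round(d['at']).tolist(),proj(c,d['at']).round().tolist()) for d in models.boxes_of('wrist',n)][:4])
E
```

```text
time_s: 3.6
eef_pos: [426.8, 193.4, 338.1]
ee_rot: [0.0, 0.93, 0.368, -0.0]
force: [0.3, -0.4, 0.4]
grip_width: 0.999
grip_force: 0.0
time_s: 4.47
eef_pos: [426.9, 193.3, 208.8]
ee_rot: [-0.0, 0.634, 0.773, -0.0]
force: [0.4, -0.4, 0.2]
grip_width: 1.001
grip_force: 0.0
[426.99796099 193.27904219 208.99256659] [1.20132786e-04 6.35104445e-01 7.72426244e-01 1.62373730e-04] [[0.981, 0.189, 0.052, 412.992], [0.196, -0.945, -0.263, 259.157], [-0.0, 0.268, -0.963, 383.613], [0.0, 0.0, 0.0, 1.0]]
setter [(0.69, [527.0, 182.0, 26.0], [364.0, 214.0]), (0.38, [432.0, 193.0, 31.0], [290.0, 191.0])]
clevis [(0.75, [427.0, 195.0, 8.0], [287.0, 185.0]), (0.68, [400.0, 110.0, 10.0], [254.0, 244.0])]
trip [(0.85, [552.0, 46.0, 69.0], [363.0, 331.0])]
handle [(0.7, [532.0, 146.0, 51.0], [365.0, 248.0])]
```

View pics/w1b.png

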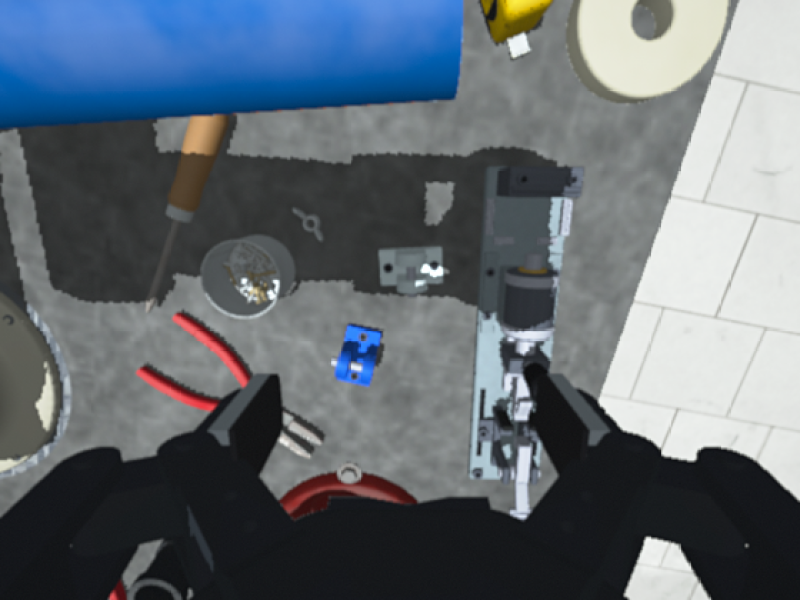

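Run:
```python
from h import *
c=cap('wrist')
g=lambda u,v:((u+.5)*.7-.5,(v+.5)*.7-.5)
P=[ray(c,g(*p),10) for p in [(379,249),(442,247),(444,282),(382,286)]]
print(np.round(P,1).tolist(),np.mean(P,0))
e=(P[1]-P[0]+P[2]-P[3])/2;print('long',np.linalg.norm(e),np.degrees(np.arctan2(e[1],e[0])))
e=(P[0]-P[3]+P[1]-P[2])/2;print('short',np.linalg.norm(e),np.degrees(np.arctan2(e[1],e[0])))
for n,p,z in [('plBL',(471,478),12),('plTL',(486,167),12),('anvL',(499,192),60),('anvR',(581,190),60)]: print(n,ray(c,g(*p),z).round(1))
cv2.imwrite('pics/w2.png',cv2.resize(c['color'][95:305,240:450,::-1],(600,600),interpolation=3))
```

```text
[[397.6, 204.4, 10.0], [451.6, 217.0, 10.0], [460.2, 186.6, 10.0], [406.2, 172.1, 10.0]] [428.88849628 195.00433871  10.        ]
long 55.70792631451666 14.071947107553154
short 32.47849392863971 105.29261645201511
plBL [531.6  -7.7  12. ]
plTL [473.  289.3  12. ]
anvL [478.9 270.3  60. ]
anvR [537.7 283.5  60. ]
```

View pics/w2.png

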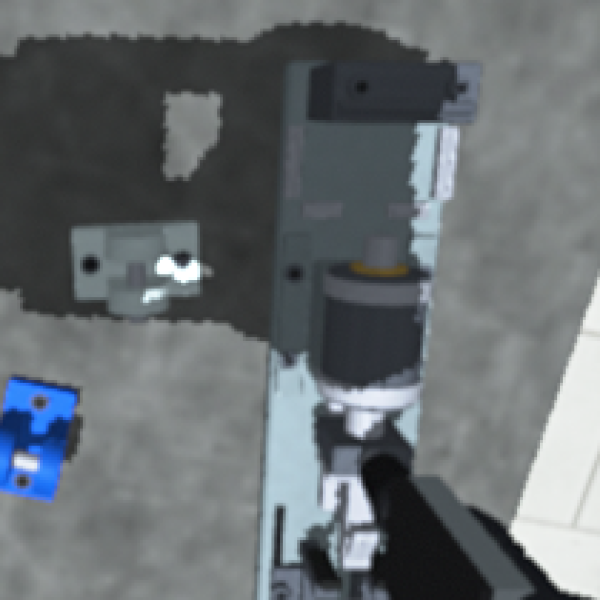

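```bash
python3 -m pendant '0.0015 0.0013 0.04 -0.04;0 0 0.05 0;0 0 0.05 0;0 0 0.03 0;0 0 0.015 0;0 0 0.009 0;0 0 0.003 0;0 0 0 0' 0.6 30; python3 -m pendant '0 0 0 0;0 0 0 0;0 0 0 0;0 0 0 0;0 0 0 0;0 0 0 0' 0 40
```

```text
time_s: 5.78
eef_pos: [428.3, 195.1, 12.4]
ee_rot: [0.0, 0.618, 0.786, 0.0]
force: [0.3, 0.3, 0.6]
grip_width: 0.6
grip_force: 0.0
time_s: 6.52
eef_pos: [428.5, 195.1, 12.3]
ee_rot: [0.0, 0.618, 0.786, 0.001]
force: [1.4, 0.3, 6.6]
grip_width: -0.002
grip_force: 2.9
```

Run:
```python
from h import *
c=cap('wrist');s=ctrl.sense();print(s['grip_width'],s['grip_force'],s['force'])
cv2.imwrite('pics/w3.png',cv2.resize(c['color'][150:400,130:430,::-1],(720,600),interpolation=3))
```

```text
-0.0019851483590478257 2.9029132425785065 [-0.26943173 -0.01839021  5.51629479]
```

View pics/w3.png

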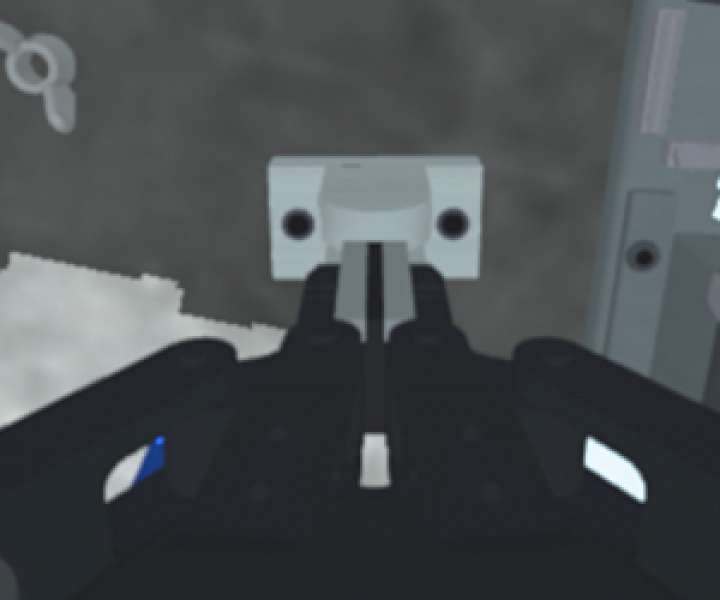

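Run:
```python
from h import *
c=cap('wrist');s=ctrl.sense();print(s['eef_pos'],np.round(c['pose'],3).tolist())
g=lambda u,v:(130+(u+.5)*.41667-.5,150+(v+.5)*.41667-.5)
P=[ray(c,g(*p),10) for p in [(270,157),(483,157),(480,279),(272,279)]]
print(np.round(P,1).tolist(),np.mean(P,0))
a=s['eef_pos'];print('tcp px crop',(proj(c,a)-[130,150])/.41667, 'grasp',(proj(c,a+[0,0,19])-[130,150])/.41667)
print([np.round(d['at'],1).tolist() for d in models.boxes_of('wrist','clevis')])
ang=np.radians(103.5);R=np.array([[np.cos(ang),np.sin(ang)],[np.sin(ang),-np.cos(ang)]])
print('offset tool',R.T@(np.mean(P,0)-a)[:2])
```

```text
[428.46936903 195.10281244  12.29008244] [[0.972, 0.227, 0.065, 411.55], [0.236, -0.936, -0.26, 260.336], [0.001, 0.268, -0.963, 187.078], [0.0, 0.0, 0.0, 1.0]]
[[397.3, 206.0, 10.0], [450.6, 219.0, 10.0], [459.3, 185.8, 10.0], [404.6, 172.5, 10.0]] [427.95719382 195.84860589  10.        ]
tcp px crop [376.82447839 224.91721031] grasp [377.26118684 254.02563869]
[[423.2, 204.5, 7.3]]
offset tool [ 0.84475204 -0.32392175]
```

Run:
```python
from h import *
a=cap('scene');b=cap('top');w=cap('wrist')
f=lambda c,u,v,h:cv2.resize(c['color'][v-h:v+h,u-h:u+h,::-1],(400,400),interpolation=3)
cv2.imwrite('pics/c4.png',np.hstack([f(a,283,245,40),f(b,272,226,40)]))
print(ctrl.sense()['force'],ctrl.sense()['grip_force'])
```

```text
[-0.08332301 -0.42888379  5.86473307] 2.9032140970230103
```

View pics/c4.png

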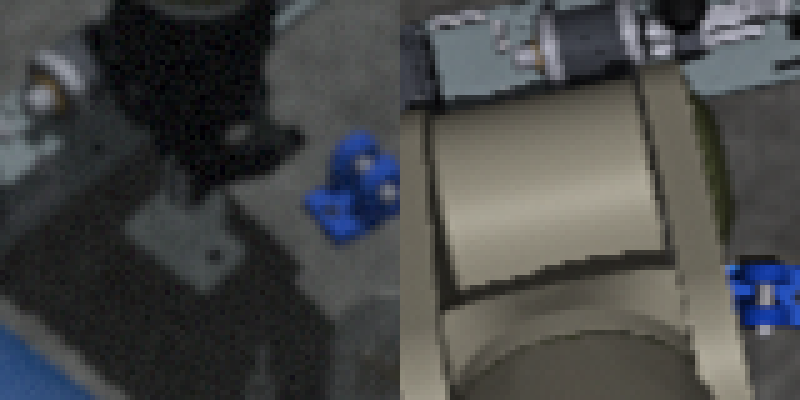

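```bash
python3 -m pendant '0 0 -0.005 0;0 0 -0.02 0;0 0 -0.025 0;0 0 0 0'
python3 - <<'E'
from h import *
a=cap('scene');w=cap('wrist');s=ctrl.sense();print(s['force'],s['grip_force'],s['grip_width'],s['eef_pos'])
cv2.imwrite('pics/c5.png',np.hstack([cv2.resize(a['color'][205:285,243:323,::-1],(400,400),interpolation=3),cv2.resize(w['color'][150:400,155:405,::-1],(400,400),interpolation=3)]))
E
```

```text
time_s: 7.32
eef_pos: [428.5, 195.1, 63.0]
ee_rot: [0.001, 0.618, 0.786, 0.001]
force: [-0.8, 0.1, 0.2]
grip_width: 0.0
grip_force: 0.0
[-0.68141844 -0.11992848 -0.22150516] 0.0 -0.0004723596136305036 [427.40881551 194.89552493  61.24016069]
```

View pics/c5.png

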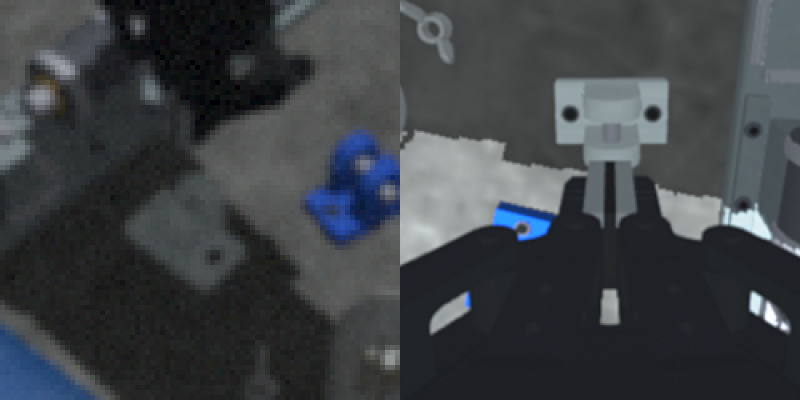

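Run:
```python
from h import *
a=cap('scene');w=cap('wrist');s=ctrl.sense();p=s['eef_pos'];print(p,s['joints'],s['ee_rot'])
for dz in(0,20,37):
    q=p+[0,0,dz];print(dz,(proj(a,q)-[243,205])*5,(proj(w,q)-[155,150])*1.6)
q=p+np.array([.23,-.97,0])*15;print('back15',(proj(a,q)-[243,205])*5,(proj(w,q)-[155,150])*1.6)
print('clevis foot ctr scene',(proj(a,[428,195,10])-[243,205])*5,(proj(a,[428,195,45])-[243,205])*5)
```

```text
[427.21581182 194.85285443  60.87735465] [ 1.77622627e-01  3.61097194e-01  1.83141438e+00  9.97144905e-06
  9.50979043e-01 -6.03807855e-02] [-6.33594879e-04  6.18159427e-01  7.86052175e-01 -7.06497129e-04]
0 [187.15379317 175.82990974] [211.18550738 149.892328  ]
20 [188.04935459 151.80474561] [211.30936654 170.41180553]
37 [188.83323863 130.77554292] [211.43951958 191.9739767 ]
back15 [206.75781692 158.40973679] [210.92860972 184.85591135]
clevis foot ctr scene [183.91282251 232.79442118] [185.34859783 193.46762293]
```

```bash
python3 -c "
from rig import ctrl;print(ctrl.grasp_offset,[a for a in dir(ctrl) if a[0]!='_'])"; python3 -m pendant '0.06 0 0 0;0 0 0.03 0;0 0 0.025 0;0 0 0.003 0;0 0 0 0'
```

```text
18.700000000000003 ['PlanningError', 'finish_job', 'grasp_offset', 'sense']
time_s: 8.15
eef_pos: [413.9, 253.2, 4.0]
ee_rot: [-0.0, 0.618, 0.786, -0.0]
force: [1.0, 0.1, 0.7]
grip_width: 0.001
grip_force: 0.0
```

```bash
python3 -m pendant '0 0 0.002 0;0 0 0.002 0;0 0 0.002 0;0 0 0 0'
python3 - <<'E'
from h import *
w=cap('wrist');s=ctrl.sense();print(s['eef_pos'],s['force'])
cv2.imwrite('pics/c6.png',cv2.resize(w['color'][150:400,130:430,::-1],(720,600),interpolation=3))
E
```

```text
time_s: 8.65
eef_pos: [413.7, 253.3, -2.3]
ee_rot: [-0.0, 0.618, 0.786, -0.0]
force: [-0.1, -0.4, 0.1]
grip_width: -0.001
grip_force: 0.0
[413.72779319 253.26355276  -2.1969165 ] [0.53904412 0.65115375 0.86447934]
```

```bash
python3 -m pendant '0 0 0.008 0;0 0 0.008 0;0 0 0 0'; python3 -m pendant '0 0 0.003 0;0 0 0.003 0;0 0 0.002 0;0 0 0 0'
```

```text
time_s: 9.07
eef_pos: [413.2, 253.1, -19.0]
ee_rot: [-0.0, 0.618, 0.786, -0.001]
force: [0.1, -0.4, 0.2]
grip_width: 0.001
grip_force: 0.0
time_s: 9.57
eef_pos: [413.7, 253.3, -26.3]
ee_rot: [-0.0, 0.618, 0.786, -0.0]
force: [-0.2, -0.1, -0.7]
grip_width: 0.0
grip_force: 0.0
```

View pics/c6.png

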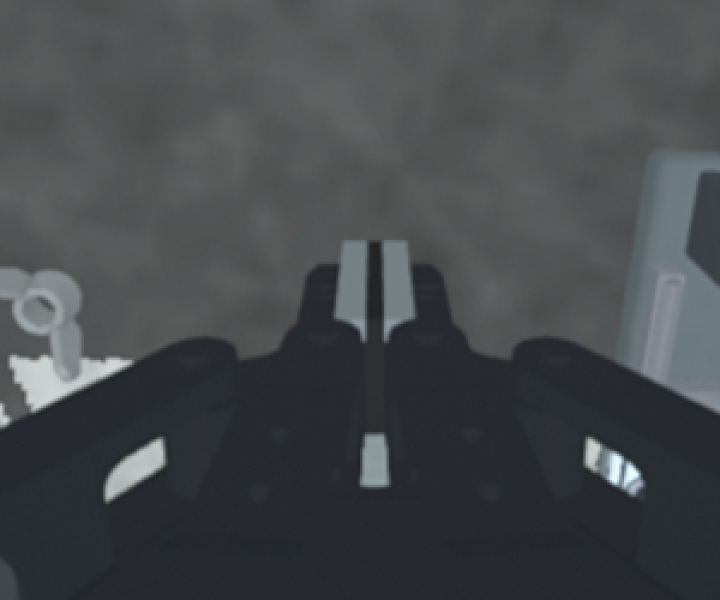

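The wrist view shows the shut tips ending at crop (375,240), well short of the reported TCP at (377,225). The bench touch so far agrees: the tips really sit higher than the reported TCP. I'll finish the touch to measure the offset.

```bash
python3 -m pendant '0 0 0.002 0;0 0 0.002 0;0 0 0 0';python3 -m pendant '0 0 0.0015 0;0 0 0.0015 0;0 0 0 0'; python3 -m pendant '0 0 0.0015 0;0 0 0.0015 0;0 0 0 0'
```

```text
time_s: 9.95
eef_pos: [413.6, 253.2, -30.4]
ee_rot: [-0.0, 0.618, 0.786, -0.0]
force: [-0.2, -0.3, 0.3]
grip_width: 0.001
grip_force: 0.0
time_s: 10.32
eef_pos: [413.8, 253.3, -32.5]
ee_rot: [0.0, 0.618, 0.786, 0.0]
force: [-4.5, -1.6, 12.1]
grip_width: 0.004
grip_force: 5.7
time_s: 10.7
eef_pos: [414.0, 253.4, -32.7]
ee_rot: [0.0, 0.618, 0.786, 0.0]
force: [-15.8, -7.7, 52.2]
grip_width: 0.004
grip_force: 26.2
```

```bash
python3 -m pendant '0 0 -0.005 0;0 0 -0.03 0;0 0 -0.055 0;0 0 -0.055 0;0 0 0 0' 0.7
python3 - <<'E'
from h import *
w=cap('wrist');s=ctrl.sense();p=s['eef_pos']
g=lambda u,v:(130+(u+.5)*.41667-.5,150+(v+.5)*.41667-.5)
q=s['ee_rot'];a=2*np.arctan2(q[2],q[1]);X=np.array([np.cos(a),np.sin(a)]);Y=np.array([np.sin(a),-np.cos(a)])
for dz in(30,32,34):
    for uv in[(375,240),(342,240),(409,240)]:
        d=(ray(w,g(*uv),p[2]+dz)-p)[:2];print(dz,uv,d@X,d@Y)
print(p,np.degrees(a))
E
```

```text
time_s: 11.32
eef_pos: [415.7, 254.0, 112.3]
ee_rot: [0.002, 0.618, 0.786, 0.003]
force: [0.2, -0.6, -0.2]
grip_width: 0.701
grip_force: 0.0
30 (375, 240) 7.363715916091105 0.49584108875455124
30 (342, 240) 7.380987556378302 -6.813089536965188
30 (409, 240) 7.345907540102807 8.031904976791067
32 (375, 240) 8.17949019969362 0.4788168116714799
32 (342, 240) 8.19652721448741 -6.73082611318702
32 (409, 240) 8.161923740450503 7.9125075215642635
34 (375, 240) 8.995264483296133 0.4617925345884088
34 (342, 240) 9.012066872596561 -6.648562689408784
34 (409, 240) 8.977939940798253 7.793110066337474
[414.35195362 253.53926765 109.88941793] 103.64085305716631
```

```bash
python3 -m pendant '-0.0593 0 0 0;0 0 0.05 0;0 0 0.05 0;0 0 0.02 0;0 0 0.007 0;0 0 0.003 0;0 0 0 0' 0.6;  python3 -m pendant '0 0 0 0;0 0 0 0;0 0 0 0;0 0 0 0;0 0 0 0' 0 40
```

```text
time_s: 12.25
eef_pos: [428.0, 195.8, -20.8]
ee_rot: [0.0, 0.618, 0.786, 0.0]
force: [0.3, 0.4, 1.2]
grip_width: 0.601
grip_force: 0.0
time_s: 12.88
eef_pos: [428.1, 195.8, -20.5]
ee_rot: [0.0, 0.618, 0.786, 0.0]
force: [-1.4, -0.2, 6.6]
grip_width: 0.297
grip_force: 39.8
```

```bash
python3 -m pendant '0 0 -0.02 0;0 0 -0.06 0;0 0 -0.055 0;-0.0204 0.0462 0 0;-0.0204 0.0462 0 0;0 0 0 0.045;0 0 0 0'
python3 - <<'E'
from h import *
c=cap('wrist','w7.png');s=ctrl.sense();print(s['eef_pos'],s['ee_rot'],s['force'],s['grip_width'])
cv2.imwrite('pics/w7b.png',cv2.resize(c['color'][60:320,150:490,::-1],(800,612)[:2] if 0 else (784,600),interpolation=3))
E
```

```text
time_s: 13.75
eef_pos: [526.8, 177.6, 113.3]
ee_rot: [-0.0, 0.636, 0.772, -0.0]
force: [0.1, 0.3, -3.0]
grip_width: 0.294
grip_force: 40.6
[526.61157461 177.83857171 113.50740556] [-3.30129750e-04  6.35291032e-01  7.72272683e-01 -3.14376650e-04] [-0.64129987 -0.00671653 -3.62417976] 0.29112221663109
```

View pics/w7b.png

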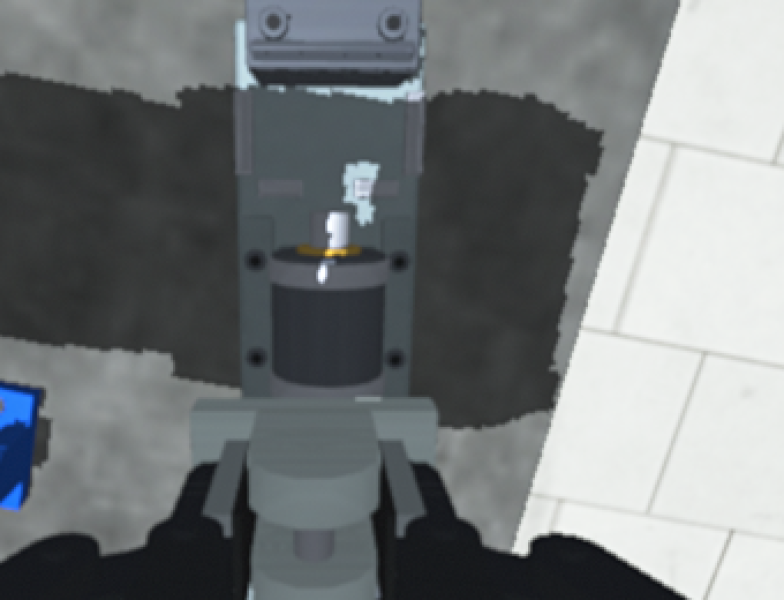

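The picture shows the clevis held square (foot front edge at crop y≈398, x 192–437). The nest behind it has the anvil face foot at y≈84, rails at x 236–252 and 406–423, and front stops at y 180–195.

Run:
```python
from h import *
c=cap('wrist');s=ctrl.sense();p=s['eef_pos'];q=s['ee_rot'];a=2*np.arctan2(q[2],q[1]);X=np.array([np.cos(a),np.sin(a)]);Y=np.array([np.sin(a),-np.cos(a)])
g=lambda u,v:(150+(u+.5)/2.306-.5,60+(v+.5)/2.308-.5)
for n,uv,z in [('footL',(192,398),134),('footR',(437,398),134),('footLt',(192,407),144),('footRt',(437,407),144),('pinclev',(314,545),166),
 ('boltL1',(255,260),14),('boltR1',(398,260),14),('boltL2',(256,357),14),('boltR2',(394,357),14),('plL',(236,95),12),('plR',(424,92),12),('plL2',(241,385),12),('plR2',(410,395),12),
 ('face L',(252,84),12),('face R',(417,82),12),('faceTL',(248,68),50),('faceTR',(420,66),50),('railLin',(252,130),19),('railRin',(406,130),19),('stopFL',(280,181),18),('stopBL',(280,195),18),('stopFR',(382,181),18),('nose',(325,212),38),('barrelL',(272,330),44),('barrelR',(385,330),44)]:
    d=(ray(c,g(*uv),z)-p)[:2];print(n,round(d@X,1),round(d@Y,1))
```

```text
footL 14.5 -29.7
footR 14.5 28.5
footLt 15.8 -27.9
footRt 15.8 26.7
pinclev -5.6 -0.7
boltL1 31.7 -24.4
boltR1 31.7 32.8
boltL2 -8.5 -24.9
boltR2 -8.5 32.5
plL 93.7 -30.3
plR 94.8 40.7
plL2 -21.4 -31.7
plR2 -25.8 40.0
face L 97.6 -24.2
face R 98.3 38.0
faceTL 98.2 -22.1
faceTR 98.8 33.4
railLin 80.8 -24.0
railRin 80.8 33.6
stopFL 62.3 -13.8
stopBL 57.1 -13.9
stopFR 62.3 25.2
nose 51.9 3.2
barrelL 10.0 -16.1
barrelR 10.0 25.2
```

```bash
python3 -m pendant '0.0404 0.0027 0 0.01;0.0404 0.0026 0 0;0 0 0.05 0;0 0 0.045 0;0 0 0.012 0;0 0 0 0'; python3 -m pendant '0 0 0.003 0;0 0 0.003 0;0 0 0 0'
```

```text
time_s: 14.6
eef_pos: [517.0, 258.3, 7.1]
ee_rot: [-0.0, 0.639, 0.769, -0.0]
force: [0.4, 0.4, -1.4]
grip_width: 0.293
grip_force: 57.3
time_s: 14.98
eef_pos: [517.3, 258.2, 1.1]
ee_rot: [0.0, 0.64, 0.769, 0.0]
force: [-0.4, -0.0, -2.0]
grip_width: 0.29
grip_force: 57.3
```

```bash
python3 -m pendant '0 0 0.002 0;0 0 0.002 0;0 0 0 0';python3 -m pendant '0 0 0.002 0;0 0 0.002 0;0 0 0 0'
```

```text
time_s: 15.35
eef_pos: [517.1, 258.1, -3.4]
ee_rot: [-0.0, 0.64, 0.769, -0.0]
force: [0.5, -0.2, -2.1]
grip_width: 0.29
grip_force: 57.3
time_s: 15.72
eef_pos: [517.1, 258.1, -7.4]
ee_rot: [-0.0, 0.64, 0.769, -0.0]
force: [0.4, -0.2, -2.5]
grip_width: 0.297
grip_force: 57.3
```

```bash
python3 -m pendant '0 0 0.001 0;0 0 0.001 0;0 0 0 0';python3 -m pendant '0 0 0.0005 0;0 0 0.0005 0;0 0 0 0'
```

```text
time_s: 16.1
eef_pos: [517.4, 258.5, -8.1]
ee_rot: [0.0, 0.639, 0.769, 0.0]
force: [-3.7, 0.3, 8.4]
grip_width: 0.295
grip_force: 58.0
time_s: 16.48
eef_pos: [517.4, 258.5, -8.3]
ee_rot: [0.0, 0.639, 0.769, 0.0]
force: [-6.8, -0.3, 16.9]
grip_width: 0.291
grip_force: 59.3
```

```bash
python3 -m pendant '0 0 -0.001 0;0 0 0 0;0 0 0 0;0 0 0 0;0 0 -0.02 0;0 0 -0.05 0;0 0 -0.05 0;-0.03 0 0 0;-0.03 0 0 0;0 0 0 0' 0.5
python3 - <<'E'
from h import *
c=cap('wrist','w8.png');s=ctrl.sense();p=s['eef_pos'];print(p,s['force'],s['grip_width'])
for n in("clevis","handle","striker"):print(n,[(round(d['p'],2),np.round(d['at'],1).tolist(),proj(c,d['at']).round()) for d in models.boxes_of('wrist',n)])
# dark holes & bright edges of foot: print row/col profile near expected corners
q=s['ee_rot'];a=2*np.arctan2(q[2],q[1]);X=np.array([np.cos(a),np.sin(a),0]);Y=np.array([np.sin(a),-np.cos(a),0])
n=np.array([517.2,258.3,0])-0.8*X-0.6*Y
for lab,o in [('+x+y',(16,28)),('+x-y',(16,-28)),('-x+y',(-16,28)),('-x-y',(-16,-28))]:
    print(lab,proj(c,n+o[0]*X+o[1]*Y+[0,0,22]).round(1))
for lab,o in [('lug+ top',(11,0)),('lug- top',(-11,0))]: print(lab,proj(c,n+o[0]*X+[0,0,57]).round(1))
G=c['color'].mean(2).round().astype(int)
u,v=proj(c,n+18*X+22)  if 0 else proj(c,n+np.array([0,0,22]))
u,v=int(u),int(v);print(u,v)
print('row at foot right/left side',G[v,u-45:u+46].tolist())
print('col u+22',G[v-35:v+36,u+22].tolist());print('col u-22',G[v-35:v+36,u-22].tolist())
E
```

```text
time_s: 17.73
eef_pos: [528.5, 197.8, 110.8]
ee_rot: [0.0, 0.64, 0.768, -0.0]
force: [-0.4, 0.1, -0.8]
grip_width: 0.498
grip_force: 0.0
[528.22885315 198.79817319 110.74713492] [0.11210155 0.63166251 0.32444159] 0.499595216837198
clevis [(0.85, [401.0, 109.1, 20.8], array([142., 272.])), (0.57, [515.5, 257.6, 20.3], array([284., 140.]))]
handle [(0.8, [541.1, 149.7, 58.2], array([291., 276.]))]
striker [(0.6, [536.3, 149.5, 57.6], array([285., 275.]))]
+x+y [318.8 120.7]
+x-y [252.7 120.7]
-x+y [317.7 159. ]
-x-y [253.8 159.1]
lug+ top [285.7 126.1]
lug- top [285.7 156.4]
285 140
row at foot right/left side [52, 54, 52, 54, 68, 88, 97, 95, 91, 90, 91, 90, 80, 92, 123, 136, 129, 92, 55, 33, 24, 22, 25, 22, 24, 33, 57, 96, 124, 133, 133, 132, 132, 133, 132, 132, 132, 132, 133, 133, 129, 103, 89, 91, 98, 102, 102, 99, 94, 87, 92, 119, 127, 132, 220, 255, 255, 255, 255, 255, 255, 255, 255, 255, 255, 214, 126, 83, 56, 34, 23, 24, 27, 41, 70, 117, 134, 130, 105, 91, 90, 89, 91, 95, 94, 85, 63, 52, 49, 50, 51]
col u+22 [60, 46, 51, 52, 51, 49, 46, 45, 44, 47, 51, 50, 47, 43, 41, 65, 110, 133, 135, 136, 137, 136, 137, 138, 138, 135, 132, 132, 161, 222, 239, 197, 124, 85, 80, 83, 84, 103, 145, 203, 240, 247, 247, 247, 243, 211, 158, 177, 254, 255, 255, 255, 220, 131, 93, 86, 91, 94, 95, 96, 96, 92, 85, 84, 85, 84, 85, 85, 86, 84, 85]
col u-22 [50, 53, 53, 52, 53, 50, 46, 46, 44, 47, 51, 53, 48, 44, 39, 62, 106, 131, 135, 136, 138, 138, 138, 137, 137, 137, 136, 137, 137, 130, 101, 62, 37, 26, 22, 22, 23, 23, 31, 52, 88, 119, 132, 132, 133, 133, 134, 133, 133, 133, 132, 132, 134, 130, 108, 88, 90, 95, 96, 95, 95, 92, 87, 85, 84, 85, 84, 84, 84, 84, 84]
```

```bash
python3 -m pendant '-0.029 0 0 0;0 0 0 0;0 0 0 0;0 0 0.03 0;0 0 0.03 0;0 0 0.008 0;0 0 0 0;0 0 0 0' 0 30; python3 -m pendant '-0.002 0 0 0;-0.002 0 0 0;0 0 0 0'
```

```text
time_s: 18.92
eef_pos: [534.1, 170.9, 44.0]
ee_rot: [0.001, 0.639, 0.769, 0.001]
force: [-0.5, 0.6, -0.1]
grip_width: 0.001
grip_force: 0.0
time_s: 19.3
eef_pos: [534.3, 166.5, 43.0]
ee_rot: [0.0, 0.64, 0.769, 0.0]
force: [0.5, -0.2, -0.5]
grip_width: -0.001
grip_force: 0.0
```

```bash
python3 -m pendant '-0.002 0 0 0;-0.002 0 0 0;0 0 0 0'; python3 -m pendant '-0.002 0 0 0;-0.002 0 0 0;0 0 0 0'; python3 -m pendant '-0.002 0 0 0;-0.002 0 0 0;0 0 0 0'
```

```text
time_s: 19.68
eef_pos: [534.9, 162.7, 42.8]
ee_rot: [-0.0, 0.64, 0.769, 0.0]
force: [-0.8, -0.9, -0.3]
grip_width: 0.002
grip_force: 0.2
time_s: 20.05
eef_pos: [535.6, 158.8, 42.8]
ee_rot: [-0.0, 0.64, 0.769, 0.0]
force: [-0.3, 1.8, 0.5]
grip_width: -0.003
grip_force: 1.0
time_s: 20.42
eef_pos: [536.3, 154.9, 42.8]
ee_rot: [-0.0, 0.64, 0.769, 0.0]
force: [-0.6, 2.9, 0.6]
grip_width: -0.002
grip_force: 1.8
```

```bash
python3 -m pendant '-0.0035 0 0 0;-0.0035 0 0 0;-0.0035 0 0 0;-0.0035 0 0 0;-0.003 0 0 0;-0.001 0 0 0;0 0 0 0'; python3 -m pendant '-0.0007 0 0 0;-0.0007 0 0 0;0 0 0 0'
```

```text
time_s: 21.3
eef_pos: [539.3, 138.6, 42.8]
ee_rot: [-0.001, 0.64, 0.769, 0.001]
force: [-0.8, 11.9, -0.1]
grip_width: 0.002
grip_force: 6.2
time_s: 21.68
eef_pos: [539.5, 137.5, 42.8]
ee_rot: [-0.001, 0.64, 0.769, 0.001]
force: [-0.9, 12.4, 0.3]
grip_width: -0.002
grip_force: 6.8
```

```bash
python3 -m pendant '-0.0006 0 0 0;-0.0006 0 0 0;0 0 0 0'
```

```text
time_s: 22.05
eef_pos: [539.7, 136.4, 42.8]
ee_rot: [-0.001, 0.64, 0.769, 0.001]
force: [-1.4, 14.3, 1.8]
grip_width: 0.001
grip_force: 7.1
```

```bash
python3 -m pendant '-0.0006 0 0 0;-0.0006 0 0 0;0 0 0 0'
```

```text
time_s: 22.42
eef_pos: [539.9, 135.3, 42.8]
ee_rot: [-0.001, 0.64, 0.769, 0.001]
force: [-2.5, 14.5, 1.9]
grip_width: -0.0
grip_force: 7.4
```

```bash
python3 -m pendant '-0.0006 0 0 0;-0.0006 0 0 0;0 0 0 0'
```

```text
time_s: 22.8
eef_pos: [540.2, 134.2, 42.8]
ee_rot: [-0.001, 0.64, 0.769, 0.001]
force: [-1.1, 15.3, 1.9]
grip_width: 0.0
grip_force: 7.6
```

```bash
python3 -m pendant '-0.0006 0 0 0;-0.0006 0 0 0;0 0 0 0'
```

```text
time_s: 23.18
eef_pos: [540.4, 133.1, 42.8]
ee_rot: [-0.001, 0.64, 0.769, 0.001]
force: [-1.1, 15.4, 1.1]
grip_width: 0.001
grip_force: 7.8
```

```bash
python3 -m pendant '-0.0006 0 0 0;-0.0006 0 0 0;0 0 0 0'
```

```text
time_s: 23.55
eef_pos: [540.6, 131.7, 42.8]
ee_rot: [-0.001, 0.639, 0.769, 0.001]
force: [-1.5, 13.9, 1.2]
grip_width: 0.001
grip_force: 7.4
```

```bash
python3 -m pendant '-0.0004 0 0 0;0 0 0 0'
```

```text
time_s: 23.8
eef_pos: [540.7, 131.4, 42.8]
ee_rot: [-0.001, 0.64, 0.769, 0.001]
force: [-1.7, 15.6, 1.0]
grip_width: -0.0
grip_force: 7.6
```

```bash
python3 -m pendant '0.0008 0 0 0;0.0008 0 0 0;0.0008 0 0 0;0 0 0 0'
```

```text
time_s: 24.3
eef_pos: [540.3, 133.5, 42.8]
ee_rot: [-0.001, 0.639, 0.769, 0.001]
force: [-1.0, 14.2, 1.0]
grip_width: 0.0
grip_force: 6.7
```

```bash
python3 -m pendant '-0.0008 0 0 0;-0.0008 0 0 0;-0.0008 0 0 0;-0.0005 0 0 0;0 0 0 0'
```

```text
time_s: 24.92
eef_pos: [540.7, 130.9, 42.8]
ee_rot: [-0.001, 0.64, 0.769, 0.001]
force: [-1.7, 15.4, 1.5]
grip_width: -0.0
grip_force: 7.6
```

```bash
python3 -m pendant '-0.0006 0 0 0;-0.0005 0 0 0;0 0 0 0'
```

```text
time_s: 25.3
eef_pos: [540.9, 130.0, 42.8]
ee_rot: [-0.001, 0.639, 0.769, 0.001]
force: [-1.4, 15.7, 1.1]
grip_width: 0.001
grip_force: 7.9
```

```bash
python3 -m pendant '-0.0006 0 0 0;-0.0006 0 0 0;0 0 0 0'
```

```text
time_s: 25.68
eef_pos: [541.1, 128.9, 42.8]
ee_rot: [-0.001, 0.639, 0.769, 0.001]
force: [-1.6, 16.7, 0.5]
grip_width: 0.004
grip_force: 8.1
```

```bash
python3 -m pendant '-0.0006 0 0 0;-0.0005 0 0 0;0 0 0 0'
```

```text
time_s: 26.05
eef_pos: [541.3, 127.9, 42.9]
ee_rot: [-0.001, 0.639, 0.769, 0.001]
force: [-1.9, 16.9, 1.3]
grip_width: -0.007
grip_force: 8.4
```

```bash
python3 -m pendant '-0.0006 0 0 0;-0.0006 0 0 0;0 0 0 0'
```

```text
time_s: 26.42
eef_pos: [541.5, 126.8, 42.8]
ee_rot: [-0.001, 0.639, 0.769, 0.001]
force: [-1.1, 18.2, 2.8]
grip_width: 0.001
grip_force: 8.7
```

```bash
python3 -m pendant '-0.0006 0 0 0;-0.0005 0 0 0;0 0 0 0'
```

```text
time_s: 26.8
eef_pos: [541.7, 125.8, 42.8]
ee_rot: [-0.001, 0.639, 0.769, 0.001]
force: [-1.9, 18.2, 0.9]
grip_width: -0.004
grip_force: 9.0
```

```bash
python3 -m pendant '-0.0006 0 0 0;-0.0005 0 0 0;0 0 0 0'
```

```text
time_s: 27.18
eef_pos: [541.9, 124.7, 42.8]
ee_rot: [-0.001, 0.639, 0.769, 0.001]
force: [-1.5, 18.2, 0.8]
grip_width: -0.001
grip_force: 9.0
```

```bash
python3 -m pendant '-0.0006 0 0 0;0 0 0 0'
```

```text
time_s: 27.42
eef_pos: [542.0, 124.1, 42.8]
ee_rot: [-0.001, 0.639, 0.769, 0.001]
force: [-0.7, 18.6, 1.9]
grip_width: -0.002
grip_force: 8.9
```

```bash
python3 -m pendant '-0.0005 0 0 0;0 0 0 0'
```

```text
time_s: 27.68
eef_pos: [542.1, 123.7, 42.8]
ee_rot: [-0.001, 0.639, 0.769, 0.001]
force: [-2.0, 18.4, 1.4]
grip_width: 0.004
grip_force: 9.0
```

```bash
python3 -m pendant '0.0008 0 0 0;0.0008 0 0 0;0.0008 0 0 0;0 0 0 0'
```

```text
time_s: 28.18
eef_pos: [541.7, 125.6, 42.8]
ee_rot: [-0.001, 0.639, 0.769, 0.001]
force: [-1.8, 15.4, 0.8]
grip_width: 0.001
grip_force: 7.9
```

```bash
python3 -m pendant '-0.0008 0 0 0;-0.0008 0 0 0;-0.0008 0 0 0;-0.0005 0 0 0;0 0 0 0'
```

```text
time_s: 28.8
eef_pos: [542.2, 123.2, 42.9]
ee_rot: [-0.001, 0.639, 0.769, 0.001]
force: [-1.6, 17.8, 1.8]
grip_width: 0.001
grip_force: 9.1
```

```bash
python3 -m pendant '-0.0005 0 0 0;-0.0004 0 0 0;0 0 0 0'
```

```text
time_s: 29.18
eef_pos: [542.3, 122.4, 42.8]
ee_rot: [-0.001, 0.639, 0.769, 0.001]
force: [-0.4, 18.7, 0.5]
grip_width: -0.003
grip_force: 9.3
```

```bash
python3 -m pendant '-0.0005 0 0 0;-0.0004 0 0 0;0 0 0 0'
```

```text
time_s: 29.55
eef_pos: [542.5, 121.6, 42.8]
ee_rot: [-0.002, 0.639, 0.769, 0.001]
force: [-1.7, 18.7, 1.6]
grip_width: -0.0
grip_force: 9.5
```

```bash
python3 -m pendant '-0.0005 0 0 0;-0.0004 0 0 0;0 0 0 0'
```

```text
time_s: 29.92
eef_pos: [542.7, 120.5, 42.8]
ee_rot: [-0.001, 0.639, 0.769, 0.001]
force: [-1.6, 18.2, 0.8]
grip_width: 0.001
grip_force: 9.0
```

```bash
python3 -m pendant '-0.0004 0 0 0;0 0 0 0'
```

```text
time_s: 30.18
eef_pos: [542.7, 120.2, 42.9]
ee_rot: [-0.001, 0.639, 0.769, 0.001]
force: [-1.8, 18.0, 1.7]
grip_width: -0.003
grip_force: 9.2
```

```bash
python3 -m pendant '0.0007 0 0 0;0.0007 0 0 0;0.0006 0 0 0;0 0 0 0'
```

```text
time_s: 30.68
eef_pos: [542.6, 120.9, 42.8]
ee_rot: [-0.001, 0.639, 0.769, 0.001]
force: [-0.6, 10.6, 1.3]
grip_width: 0.002
grip_force: 5.4
```

```bash
python3 -m pendant '0.0007 0 0 0;0.0007 0 0 0;0.0006 0 0 0;0 0 0 0'
```

```text
time_s: 31.18
eef_pos: [542.5, 121.4, 42.8]
ee_rot: [0.0, 0.64, 0.769, -0.0]
force: [-0.4, 2.1, 0.8]
grip_width: 0.002
grip_force: 0.8
```

```bash
python3 -m pendant '0.004 0 0 0;0.006 0 0 0;0 0 -0.03 0;0 0 -0.05 0;0 0 -0.03 0;0 0 0 0'
python3 - <<'E'
from h import *
a=cap('scene');b=cap('top');w=cap('wrist');s=ctrl.sense();print(s['eef_pos'],s['force'])
print('scene',ray(a,(306.4,176.5),82).round(1),'top',ray(b,(170+571*.3,120+192*.3),82).round(1))
t=cv2.imread('pics/top0.png')[160:200,315:355].max(2);sc=cv2.imread('pics/scene0.png')[160:195,285:325].max(2)
for nm,g,o,c in(('top',t,(315,160),b),('scene',sc,(285,160),a)):
    g2=g[::1,::1]
    print(nm);print('\n'.join(' '.join('%3d'%x for x in r) for r in g2[8:34,4:34]))
E
```

```text
time_s: 31.92
eef_pos: [541.6, 131.8, 154.9]
ee_rot: [0.002, 0.639, 0.769, 0.001]
force: [-0.2, -0.5, -0.1]
grip_width: 0.003
grip_force: 0.0
[539.99478727 131.58788041 151.50235403] [ 0.36454756 -0.28603791 -1.01646253]
scene [557.6  14.5  82. ] top [562.3   7.9  82. ]
top
 67  68  69  67  67  65  69  72  76  77  78  78  74  73  71  68  66  62  60  59  61  62  65  67  67  70  71  71  68  69
 71  74  75  72  66  64  65  65  68  71  75  76  75  74  71  71  66  63  59  61  61  60  64  69  69  69  68  68  68  69
 74  74  76  74  68  63  62  61  62  63  65  70  72  66  67  70  59  77 113 141 113  60  62  67  67  68  67  66  66  67
 72  71  71  70  65  61  63  62  61  57  57  78 104 119 129 101  52  55  89 120  95  54  57  61  64  63  63  65  65  65
 68  68  68  64  57  67  94 111 119 129 133 133 132 134 136 109  53  27  57 107  96  55  55  60  57  57  62  63  64  64
 70  91 109 118 128 134 134 132 119  97 115 135 133 133 135 101  56  50  76 116 107  69  73 110  93  55  60  65  64  62
126 114 103 106  95  85  67  52  39  35  96 135 136 137 136 115  66  42  83 116 135 136 120 136 125  76  
[... 4720 characters left out ...]
 133 107  76  52  56  66  72  69  75  86  84  81  81  74  72  66  67  64  65  68  69  73  76  72  72
 78  98 126 138 122 101  67  45  37  43  49  48  59  79  85  92 105 101  87  75  71  66  63  63  65  68  70  71  75  74
 62  72  89 103  94  67  42  37  37  41  34  29  46  59  64  82 112 115 106  92  79  75  68  67  64  69  75  71  72  72
 62  56  66  74  66  49  32  34  33  35  24  28  33  42  49  68 106 120 118 111  97  81  74  70  72  72  72  70  72  71
 64  60  58  55  57  42  28  26  22  28  28  31  32  37  43  69 106 123 123 123 118 106  90  79  73  74  76  74  77  76
 66  59  53  56  49  37  31  25  26  30  26  28  29  33  48  74  99 116 123 124 124 119 109  87  76  74  75  76  77  79
```

```bash
python3 -m pendant '-0.062 0 0 0;-0.0617 0 0 0;0 0 0 0;0 0 0.04 0;0 0 0.035 0;0 0 0.015 0;0 0 0 0;0 0 0 0'; python3 -m pendant '0 0 0.002 0;0 0 0.001 0;0 0 0 0'
```

```text
time_s: 33.08
eef_pos: [563.9, 10.0, 64.0]
ee_rot: [0.001, 0.639, 0.769, 0.0]
force: [-0.4, -0.2, 1.0]
grip_width: -0.002
grip_force: 0.0
time_s: 33.45
eef_pos: [563.2, 9.8, 59.9]
ee_rot: [0.0, 0.64, 0.769, 0.0]
force: [-0.8, -0.3, -0.0]
grip_width: 0.006
grip_force: 0.0
```

```bash
python3 -m pendant '0 0 0.0015 0;0 0 0.0015 0;0 0 0 0';python3 -m pendant '0 0 0.0015 0;0 0 0.0015 0;0 0 0 0'
```

```text
time_s: 33.83
eef_pos: [563.1, 9.9, 56.6]
ee_rot: [-0.0, 0.64, 0.769, -0.0]
force: [1.0, -0.5, -0.3]
grip_width: -0.003
grip_force: 0.0
time_s: 34.2
eef_pos: [563.1, 9.9, 53.6]
ee_rot: [-0.0, 0.64, 0.769, -0.0]
force: [0.0, -0.2, 0.2]
grip_width: -0.001
grip_force: 0.0
```

```bash
python3 -m pendant '0 0 0.0015 0;0 0 0.0015 0;0 0 0 0'
```

```text
time_s: 34.58
eef_pos: [563.6, 9.5, 51.3]
ee_rot: [0.001, 0.64, 0.769, 0.0]
force: [0.2, -0.6, 4.3]
grip_width: 0.001
grip_force: 1.7
```

```bash
python3 -m pendant '0 0 0.001 0;0 0 0.001 0;0 0 0 0'
```

```text
time_s: 34.95
eef_pos: [563.9, 9.4, 49.6]
ee_rot: [0.001, 0.64, 0.769, 0.0]
force: [-1.3, -2.7, 7.0]
grip_width: 0.001
grip_force: 3.2
```

```bash
python3 -m pendant '0 0 0.001 0;0 0 0.001 0;0 0 0 0'
```

```text
time_s: 35.33
eef_pos: [564.0, 9.4, 47.5]
ee_rot: [0.001, 0.64, 0.769, 0.0]
force: [-1.2, -3.1, 5.7]
grip_width: 0.004
grip_force: 2.7
```

Force is steady at about 6 N and the lever is moving, so I'm continuing.

```bash
python3 -m pendant '0 0 0.001 0;0 0 0.001 0;0 0 0 0'
```

```text
time_s: 35.7
eef_pos: [563.7, 9.6, 45.2]
ee_rot: [0.001, 0.64, 0.769, 0.0]
force: [1.0, -1.1, 3.7]
grip_width: -0.002
grip_force: 1.6
```

```bash
python3 -m pendant '0 0 0.001 0;0 0 0.001 0;0 0 0 0'
```

```text
time_s: 36.08
eef_pos: [563.3, 9.8, 42.8]
ee_rot: [0.0, 0.64, 0.769, 0.0]
force: [2.0, -1.1, 3.0]
grip_width: 0.0
grip_force: 1.5
```

Run:
```python
from h import *
for cam in("scene","top"):
    c=cap(cam)
    for n in("handle","striker"):print(cam,n,[(round(d['p'],2),np.round(d['at'],1).tolist(),proj(c,d['at']).round()) for d in models.boxes_of(cam,n)])
    if cam=='scene':
        o=cv2.imread('pics/scene0.png').max(2)
        n=c['color'].max(2)
        print('old');print('\n'.join(' '.join('%3d'%x for x in r[262:290:2]) for r in o[185:205:2]));print('new');print('\n'.join(' '.join('%3d'%x for x in r[262:290:2]) for r in n[185:205:2]))
```

```text
scene handle [(0.59, [537.1, 97.8, 51.1], array([286., 200.]))]
scene striker []
old
154 153 157 153 151 156 154 157 140 106  88  75  77  71
154 153 152 145 154 145 114 105  85  78  77  74  77  75
156 152 148 142 116  84  74  76  77  75  70  72  74  77
150 139 112  89  67  34  27  42  71  72  64  47  62  70
113  82  83  79  28  28  27  18  59  73  71  24  28  58
 75  75  80  72  23  23  17  22  70  82  77  49  58  51
 76  77  83  76  36  16   3  27  76  96 125 124 125  87
 73  78  80  81  41   7  11  39  95 103  96  86  88  60
 74  76  74  61  24  14  11  60 141 146 104  65  68  46
 78  80  76  43  28  16  26 105 150 139  89  91 111 100
new
161 163 161 158 157 162 163 159 142  65   4   8  16  13
160 159 162 153 161 150 114  88  46  15  10   0   8  20
160 160 157 146 112  65  30  34  32  20   9  13  17  27
158 145 108  63  41  36  32  35  35  31   9   7  19  28
116  69  30  33  33  33  30  27  32  32  10   3  11  34
 77  68  39  33  31  37  33  28  29  30  25  24  31  58
 79  80  58  31  33  31  33  25  33  30  37  45  33  40
 78  86  79  43  26  27  35  32  31  38  33  33  32  33
 77  74  77  68  38  33  32  51  79  60  58  35  29  31
 81  81  84  84  57  61  46  81 140  81  58  34  29  29
top handle [(0.72, [534.3, 137.0, 51.5], array([290., 191.]))]
top striker [(0.57, [539.8, 142.2, 52.9], array([288., 189.]))]
```

```bash
python3 -m pendant '0 0 -0.01 0;0 0 -0.04 0;0 0 -0.05 0;0 0 -0.04 0;0 0 0 0'
python3 - <<'E'
from h import *
c=cap('top');o=cv2.imread('pics/top0.png').max(2);n=c['color'].max(2)
for q in("handle","striker","clevis","bottle","measure"):print(q,[(round(d['p'],2),np.round(d['at'],1).tolist(),proj(c,d['at']).round()) for d in models.boxes_of('top',q)])
for g in(o,n):print('\n'.join(' '.join('%3d'%x for x in r[270:310:2]) for r in g[180:196:2]),'\n')
s=ctrl.sense();print(s['force'],s['eef_pos'],s['time_s'])
c=cap('scene')
for q in("handle","striker"):print(q,[(round(d['p'],2),np.round(d['at'],1).tolist()) for d in models.boxes_of('scene',q)])
E
```

```text
time_s: 37.0
eef_pos: [564.2, 9.8, 186.2]
ee_rot: [0.002, 0.639, 0.769, 0.001]
force: [0.3, -0.4, -1.3]
grip_width: 0.003
grip_force: 0.0
handle [(0.66, [527.5, 163.9, 17.4], array([280., 196.])), (0.54, [534.7, 134.1, 57.2], array([292., 191.]))]
striker [(0.63, [539.0, 140.5, 51.6], array([289., 190.]))]
clevis [(0.8, [511.7, 260.5, 24.5], array([244., 202.])), (0.56, [397.6, 104.0, 8.1], array([304., 244.]))]
bottle []
measure [(0.86, [451.6, 410.2, 57.5], array([185., 224.]))]
 70  72  75  72  70  66  63  62 104 125 134 134 131 130 128 130 113  89  90  31
 72  75  63  75 108 126 104 136 132  73 120 134 131 130 130 128 129 132  98  19
130 127  84  57 130 137 110  48  15  13  10  54 131 131 131 130 132 130 112 110
120  67  47 106  88  89  47  17  16  24  21  15 116  98 115 148 159 135 136 183
 45  47  52 139 108  78  39  13  20  29  30  21 174 177 180 163 175 135 113 171
 65  65  63 143 140  30 136  44   5  21  10 130 187 188 199 101  53  56 128  94
 71  72  68 159 186  53 210 171 103  18  60 141 102 161 182 185 195 165 135 139
 82  81  79  87 176  41  97 105  90  90  87 126 167 10
[... 189 characters left out ...]
27 124  83  54 125 131 136  52  15  14  15  18  39  38  39  37  38  37  34  36
116  66  48 104  84  87  47  18  17  26  23  14  34  35  44  50  49  45  45  51
 44  44  51 134 104  75  39  20  18  29  32  15  46  52  54  54  53  45  46  50
 62  61  63 139 136  27 130  51   6  20  16  25  54  55  54  39  38  42  37  41
 70  68  65 156 181  50 206 166 102  14  57  45  40  51  53  53  55  48  40  39
 79  78  75  86 172  39  96 102  88  86  88  32  50  41  38  40  38  39  40  41 

[-0.04992861 -0.7271498   0.15326076] [562.69237521   9.97207032 181.73383928] 37.3
handle [(0.9, [533.2, 140.3, 54.0]), (0.27, [509.7, 252.0, 34.4])]
striker [(0.83, [531.7, 142.3, 54.8]), (0.65, [569.4, -98.5, 69.5])]
```

```bash
python3 -m pendant '0.048 0 0 0;0.048 0 0 0;0.048 0 0 0;0.048 0.0002 0 0;0 0 0.04 0;0 0 0.031 0;0 0 0 0;0 0 0 0'
python3 - <<'E'
from h import *
c=cap('wrist');s=ctrl.sense();print(s['eef_pos'],s['force'])
o=cv2.imread('pics/w8.png').max(2);n=c['color'].max(2)
a=o[95:200,230:345].astype(np.float32);b=n.astype(np.float32)
r=cv2.matchTemplate(b,o[110:165,245:325].astype(np.float32),cv2.TM_CCOEFF_NORMED);print('clevis',cv2.minMaxLoc(r)[1::2],(245,110))
r=cv2.matchTemplate(b,o[60:100,240:330].astype(np.float32),cv2.TM_CCOEFF_NORMED);print('anvil',cv2.minMaxLoc(r)[1::2],(240,60))
for g in(o,n):print('\n'.join(' '.join('%3d'%x for x in r[270:302:2]) for r in g[146:186:2]),'\n')
E
```

```text
time_s: 38.45
eef_pos: [529.1, 198.7, 113.1]
ee_rot: [0.001, 0.64, 0.769, 0.001]
force: [-0.4, -0.5, 0.0]
grip_width: 0.001
grip_force: 0.0
[529.28072675 198.72863504 113.34042254] [0.09243972 0.18933417 0.10704577]
clevis (0.9726799726486206, (244, 111)) (245, 110)
anvil (0.9473059177398682, (239, 61)) (240, 60)
140 138 137 137 139 135  94 104 109  99 113 136 134 131 129 135
127 113 112 111 111 109  96 105 109 100 107 121 118 117 120 119
113 113 117 120 121 122 121 123 123 122 248 254 246 235 222 191
114 115 119 122 125 127 130 130 131 132 255 254 251 245 230 195
120 113 120 123 125 129 131 132 131 183 255 253 249 243 227 188
123 114 121 124 127 128 129 131 129 179 255 252 249 241 225 180
121 115 121 126 127 127 129 130 125 241 254 251 247 241 223 173
108 117 123 124 126 129 130 130 123 255 255 251 246 238 220 170
102 108 113 114 116 120 121 122 119 158 248 241 222 220 213 187
103 101  97  91  91  91  95 104 106  96 102 101 110 181 208 117
 99  98  91  90  90  91  94 103 107  99  88  88 122 196 205 106
 90  87  89  89  90  89  93 102 105  98  90  90  91 102  97  90
 88  88  89  90  
[... 1076 characters left out ...]
 104  90  92  94  95  96  95  91 119 126 111 178 227 152 140
103 104  87  90  89  90  91  91  91  90  89  85 199 218 130  99
 90  92  89  90  89  90  91  91  92  92  92  90 108 121  85  86
 88  88  89  89  88  90  90  91  92  91  90  91  89  89  90  90
 90  90  90  90  91  90  90  91  91  91  90  90  90  89  91  91
 90  90  89  89  90  90  91  91  90  91  89  89  89  88  90  91
 90  89  87  89  88  87  86  86  86  87  88  89  89  89  90  91
 90  88  87  86  92  93  96  99  97  94  92  88  90  90  91  91
 90  89  89  87  94  98 102 104 102  99  95  87  91  92  92  90
 89  90  89  87  94  98 101 104 102  98  94  87  90  91  90  90
 90  90  90  87  95  98 102 105 101  98  94  88  91  91  90  89
```

The clevis hasn't shifted against the anvil. The proud pin (rows 164–168) is gone, and the striker nose is back at rest. I'm handing it in.

```bash
python3 -c "
from rig import ctrl;print(ctrl.finish_job())"
```

```text
the job is handed in; nothing more can be done
None
```

Job handed in at about 38.5 s of the 61 s allowed: the last images show the pin driven flush, the clevis still home in the nest and the striker forward at rest, but the judge returned no verdict.

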